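# Dust off the inspection probe and put it away

### The job

Take the hand-held inspection probe out of its charging dock, lay it in the cradle of the dust-off stand with its lens facing the nozzle, let go, and give it a puff by pressing the duster's cap well down and letting it spring back. Then put the probe away in its case: the right way round, button side up, lying fully home in its recess. Never drop it or touch the lens end with the gripper, and do not push the other things about.

Things in the scene. Friction and masses are not known exactly. Their poses are not given: they have to be found in the camera images.
- probe: Wireless inspection probe, 160 mm long, 36 high, 0.17 kg, lying on its flat underside; starts in the dock. Origin: mid-length, on the underside; x along it to the lens, z up (button side). Black tail block x -80 to -38 mm, 44 mm wide; white body x -38 to +40, 34 wide; round steel lens end x +40 to +80, 25 mm diameter, axis 18 mm above the underside. Centre of mass about 14 mm behind the origin.
- lens_end: The probe's round lens end (steel tube with black rim and amber glass), x +40 to +80 mm of the probe; same origin and axes as probe. The gripper must not touch it.
- lens_tip (a point): Centre of the probe's front glass: x +80 mm, z +18 mm in the probe's frame.
- dock: Grey charging dock, fixed. Origin on the table under the probe's, same axes. Floor 12 mm high; side cheeks (x -34 to +90 mm, 19.5 to 31 mm from the centreline, tops 46 mm above the table) and an end wall at x +83 mm enclose the probe's body and lens. Only the black tail stands clear, overhanging at the -x end, its underside 12 mm above the table. The probe lifts straight up out of it.
- stand: Dust-off stand, fixed: base plate 343 x 84 mm, 12 mm thick; x runs along it from the cradle to the can. The white and blue gas can (66 mm diameter) stands upright 190 mm in front of cradle, cap on top, its post and clamp behind it. A thin steel tube bends from the cap down to 24 mm in front of the lens and 31 mm above the lens axis.
- cradle (a point): Where the probe's origin belongs in the cradle, 40 mm above the table; x points to the nozzle, z up. Two U saddles, at x +26 to +38 and -36 to -26 mm, carry the white part of the probe; inner faces 19.5 mm from the centreline up to 14 mm above this point, then flared to 25 mm above it. Between the saddles and at the tail there is finger room down to the base plate, 28 mm below this point.
- cradle_lens (a point): Where lens_tip belongs when the probe lies in the cradle.
- cap_top (a point): Centre of the top face of the blue, sprung duster cap, 34 mm diameter, 184 mm above the table when up; moves with the cap. The bent tube leaves its side 14 mm below the top.
- nozzle_cap (a joint): How far the cap is pressed down (m): 0 up, stop at 0.008. It starts to move at about 5 N and needs about 14 N at the stop; it springs back when let go. Gas flows from 0.005.
- case: Open storage case, fixed, 206 x 122 mm; black foam, top 44 mm above the table, yellow floor. One recess in the probe's outline, 2.5 to 3 mm play all round: 49 mm wide at the tail, 39 at the body, 29 at the lens, 34 deep, so the probe stands 2 mm proud. Finger scallops, as deep, at x -28 to +28 mm reach 47 mm from the centreline; no finger room elsewhere. x points to the narrow end.
- recess (a point): Where the probe's origin belongs in the case: on the yellow floor, 10 mm above the table; x points to the narrow lens end, z up.
- recess_lens (a point): Where lens_tip belongs when the probe is seated in the case.
- mouse: Bystander, leave alone: computer mouse. Origin on its underside.
- slide_box: Bystander, leave alone: blue slide box, 104 x 86 x 36 mm. Origin on its underside.
- objective: Bystander, leave alone: spare steel objective, 34 mm diameter, 62 mm tall, standing. Origin on its underside.
- eyepiece: Bystander, leave alone: black eyepiece, 39 mm diameter, 56 mm tall, standing. Origin on its underside.
- petri_dish: Bystander, leave alone: closed petri dish, 92 mm diameter, 15 mm tall. Origin on its underside.
- screwdriver: Bystander, leave alone: screwdriver, 170 mm, lying between the dock and the case. Origin on its underside.
- lens_cleaner: Bystander, leave alone: amber bottle, 44 mm diameter, 115 mm tall. Origin on its underside.
There are look-alikes about, which are no part of the job. What is shaped like the probe but blue is not meant.

How it is judged:
By the outcome, as a careful person would: the job done as asked, in the order asked, and still so for the second after the job is handed in, with the robot touching nothing.
It also fails if it takes over 72 s, if anything falls off the work surface, if the arm or the gripper's body presses on something with over 40 N, if the wrist force passes 120 N, or if a joint passes its speed limit or range.

### The arm

A 7-joint arm with a two-finger parallel gripper is mounted at the origin on the work surface. World frame = base frame: x ahead of the robot, y to its left, z up, the work surface at z = 0. Lengths are in m, angles in rad, forces in N, time in s.
With the tool pointing down it reaches from about 0.425 to 0.925 m from the base axis. Payload 6.8 kg.
Tool frame: the origin (TCP) lies midway between the tips of the shut fingers; the grasp point (between the pads) lies r.grasp_offset behind it (r.grasp_offset is the distance from the TCP to the grasp point, in m); z points along the fingers, y is the direction in which the jaws open and shut (so a half turn about z gives the same grasp; the last joint's range is limited). The gripper opens to 85 mm and grips with 20 to 120 N. Pads are 22 mm wide; open, the fingers measure 114 mm over their backs; the gripper's body (76 mm by 85 mm) begins 54 mm behind the grasp point. The pads swing forward as they close: fully open they stand 13 mm farther back than shut.
Start: joints at [-0.108, 0.477, 0.022, 1.555, -0.011, 1.109, -0.083], TCP at [0.675, 0, 0.231] pointing down, gripper open.
Joint ranges: [-2.96, 2.96], [-0.34, 2.1], [-1.41, 1.46], [0.24, 2.44], [-1.37, 4.51], [0.17, 1.92], [-2.96, 2.96]. Speed limits (rad/s): [2.39, 2.39, 3.14, 3.14, 3.14, 3.14, 3.14].

### API

Orientations are given as a rotation vector (axis times angle).
In Python, from bench import r gives the robot as it stands. The module is installed in compiled form; this text tells all that it offers.
- The arm moves only by the tool send_rows, never from a script. Its argument "moves" is one flat list of numbers, 4 for each row, row after row: the shift along the tool's x, y, z in mm, then the turn about the tool's z in degrees. A call has 1 to 8 rows; each row is the pose to reach, as a shift and turn from the pose commanded when the call began, along the tool's axes at that moment; what a row does not reach only later rows make up. A row lasts 1/8 s, in which the tool goes at most 62.5 mm and 10.7 degrees, less where a joint would pass 70% of its speed; a pose out of reach is approached as far as the arm can. A call with a gripper value outside its range is refused whole. "hand" is the closure, from 0 (fully open) to 1 (shut), set as the call begins (left out, the last holds). The fingers move at their own pace and stop on an object; "newtons" is the grip in N (left out, the last holds). Time passes only in rows, so rows that repeat a pose let the fingers close. It gives the time, the measured TCP pose, the force and the opening at its end, in the units of the state.
- r.get_obs(): the state, without advancing time (a new reading comes with each control period).
- r.grab_frame(name): name is "scene" or "side" or "wrist"; returns a dict with "img" (420x560x3 uint8, red, green, blue), "mtx" (3x3 intrinsics, pixels), "world_to_cam" (4x4, takes a point from world to camera coordinates). Camera axes: x right, y up, looking along -z (the intrinsics and any distortion apply to the point x, -y, -z); pixel columns grow to the right and rows downward; lengths in m; the calibration is good to about 2 mm. A picture is of the moment at which its call begins. There is no depth.
- r.hand_in(): hands the job in, once; it reports no verdict.
The state is a dict: "clock": time; "joints": joint angles; "qvel": joint speeds; "tau": joint torques, N m; "tcp_pos": TCP position; "orientation": TCP orientation; "contact_force": force on the tool from outside, world axes, zero at the start; "moment": the same for the moment, N m; "grip_width": finger opening in m.
Only numpy, scipy, OpenCV 4.12 (cv2) and the standard library are available. Lean on these libraries where they do the work, as an engineer would, in place of code of your own. Each camera call takes 0.05 s, during which the arm holds its last target.

## Working session

There is one attempt and no reset: what is moved stays moved. The work goes in short steps, Python scripts to look and compute and a tool call to move; the robot and the scene stay as the last step left them, time stands still between calls to the robot, and variables do not carry over. Pictures are saved under pics/ and viewed, and the job is handed in when it is done.

Besides the shell and the picture viewer there is one more tool, called after ">>>" as name(argument=value, ...) on one line, values as JSON. send_rows: Moves the arm, as the interface text tells. Its arguments: {"type":"object","properties":{"moves":{"type":"array"},"hand":{"type":"number"},"newtons":{"type":"number"}},"required":["moves"]}

```bash
mkdir -p pics
cat > h.py <<'E'
import numpy as np, cv2, json
from bench import r
def snap(n,tag):
    f=r.grab_frame(n); cv2.imwrite(f'pics/{tag}.png',f['img'][:,:,::-1])
    np.savez(f'pics/{tag}.npz',**{k:np.array(v) for k,v in f.items()}); return f
def load(tag): return dict(np.load(f'pics/{tag}.npz'))
def ray(f,u,v):
    K=f['mtx'];T=f['world_to_cam'];d=np.linalg.inv(K)@np.array([u,v,1.]);d=np.array([d[0],-d[1],-d[2]])
    R=T[:3,:3];return -R.T@T[:3,3],R.T@d
def onz(f,u,v,z):
    o,d=ray(f,u,v);return o+d*(z-o[2])/d[2]
def proj(f,p):
    c=(f['world_to_cam']@np.r_[p,1])[:3];q=f['mtx']@np.array([c[0],-c[1],-c[2]]);return q[:2]/q[2]
E
python3 - <<'E'
from h import *
for n in ['scene','side','wrist']:
    f=snap(n,n+'0'); print(n,f.keys(),f['mtx'].round(1).tolist(),f['world_to_cam'].round(3).tolist())
print(r.get_obs(),r.grasp_offset)
E
```

```text
scene dict_keys(['img', 'mtx', 'world_to_cam']) [[442.7, 0.0, 276.4], [0.0, 442.7, 213.7], [0.0, 0.0, 1.0]] [[-0.435, 0.9, 0.001, 0.132], [-0.721, -0.349, 0.599, 0.298], [0.54, 0.26, 0.801, -1.806], [0.0, 0.0, 0.0, 1.0]]
side dict_keys(['img', 'mtx', 'world_to_cam']) [[515.8, 0.0, 276.8], [0.0, 515.8, 210.6], [0.0, 0.0, 1.0]] [[0.99, -0.14, 0.019, -0.498], [0.054, 0.498, 0.866, -0.163], [-0.13, -0.856, 0.5, -1.56], [0.0, 0.0, 0.0, 1.0]]
wrist dict_keys(['img', 'mtx', 'world_to_cam']) [[328.4, 0.0, 273.3], [0.0, 328.4, 211.2], [0.0, 0.0, 1.0]] [[1.0, -0.001, -0.002, -0.674], [0.0, 0.965, -0.263, 0.033], [0.002, 0.263, 0.965, -0.378], [0.0, 0.0, 0.0, 1.0]]
{'clock': 0.15, 'joints': array([-0.10811692,  0.47762947,  0.02233742,  1.55620777, -0.01152234,
        1.10934176, -0.08307506]), 'qvel': array([ 0.00187599, -0.00236848,  0.00125042, -0.00374093, -0.0014567 ,
        0.00151411, -0.00083872]), 'tau': array([ 1.55385478e-03, -5.96924365e+01,  1.60940632e+00, -2.81490952e+01,
        1.26662746e-02,  6.56643446e-03,  5.58682734e-05]), 'tcp_pos': array([6.74532965e-01, 1.68754360e-05, 2.30542983e-01]), 'orientation': array([-2.22068774e+00, -2.22081671e+00,  1.70499656e-03]), 'contact_force': array([-0.74117307,  0.21249578, -0.38607365]), 'moment': array([ 0.00300251, -0.02292041,  0.00477245]), 'grip_width': 0.08526609583158891} 0.0187
```

View pics/scene0.png

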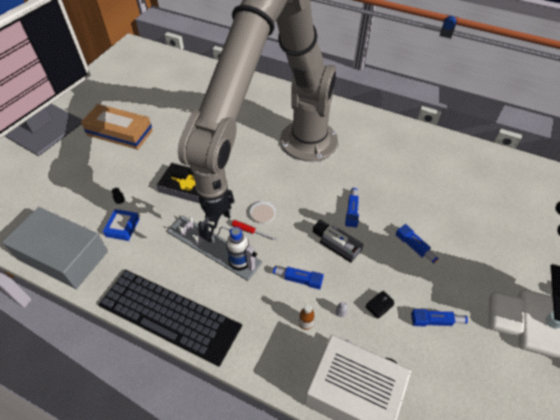

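View pics/side0.png

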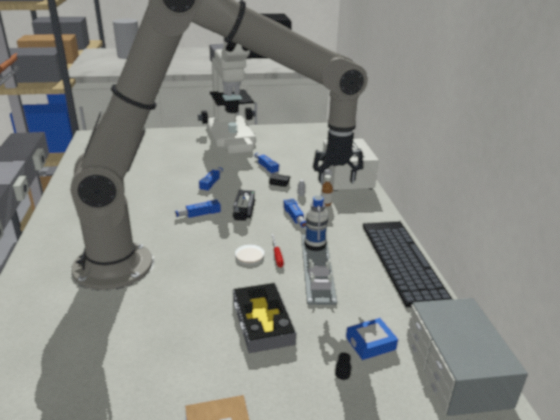

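View pics/wrist0.png

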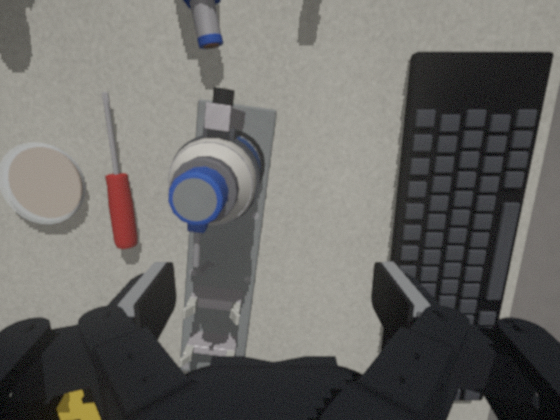

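The overview shows the stand under the gripper (wrist: can cap at about (197,197), base plate running down the picture), the case at scene (185,183), the dock at scene (338,240), the screwdriver red, and blue decoys. I'll estimate rough positions next.

Run:
```python
from h import *
s=load('scene0');d=load('side0');w=load('wrist0')
for n,u,v,z in [('dock',338,240,.04),('dock tail?',322,232,.04),('case',185,183,.04),('cap',238,232,.184),('mouse',380,303,.03)]: print(n,onz(s,u,v,z).round(3))
for n,u,v,z in [('dock',244,204,.04),('case',263,314,.04),('cap',318,203,.184)]: print('side',n,onz(d,u,v,z).round(3))
print('w cap',onz(w,197,197,.184).round(3), [onz(w,u,v,.012).round(3) for u,v in [(203,100),(276,108)]])
for t,(x0,x1,y0,y1) in {'scene0':(150,400,150,330),'side0':(150,410,130,390)}.items():
    i=load(t)['img'][y0:y1,x0:x1,::-1]; cv2.imwrite(f'pics/{t}z.png',cv2.resize(i,None,fx=3,fy=3 if t=='scene0' else 2.3,interpolation=cv2.INTER_CUBIC))
```

```text
dock [0.429 0.287 0.04 ]
dock tail? [0.422 0.227 0.04 ]
case [ 0.439 -0.305  0.04 ]
cap [0.628 0.03  0.184]
mouse [0.581 0.483 0.03 ]
side dock [0.422 0.259 0.04 ]
side case [ 0.421 -0.32   0.04 ]
side cap [ 0.622 -0.014  0.184]
w cap [0.629 0.025 0.184] [array([0.601, 0.089, 0.012]), array([0.677, 0.081, 0.012])]
```

View pics/scene0z.png

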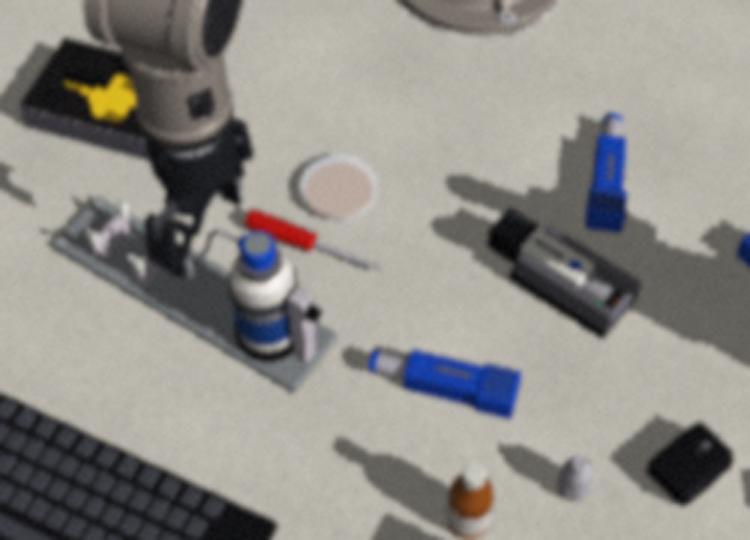

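View pics/side0z.png

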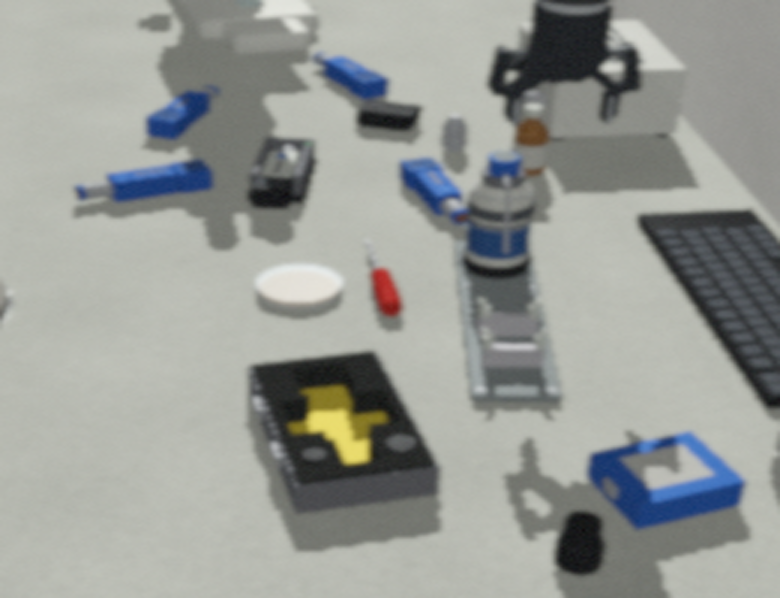

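>>> send_rows(moves=[50,-50,-20,0,100,-105,-40,0,150,-160,-50,0,190,-210,-50,0,200,-225,-50,0,200,-225,-50,0])

```text
clock: 0.9
tcp_pos: [0.4467, 0.2033, 0.2817]
orientation: [-2.212, -2.229, -0.001]
contact_force: [0.4, -0.7, 0.1]
grip_width: 0.0854
```

Run:
```python
from h import *
f=snap('wrist','w1'); print(r.get_obs()['tcp_pos'],r.get_obs()['orientation'])
```

```text
[0.44884418 0.20121046 0.28157033] [2.21691443e+00 2.22565051e+00 7.36048154e-04]
```

View pics/w1.png

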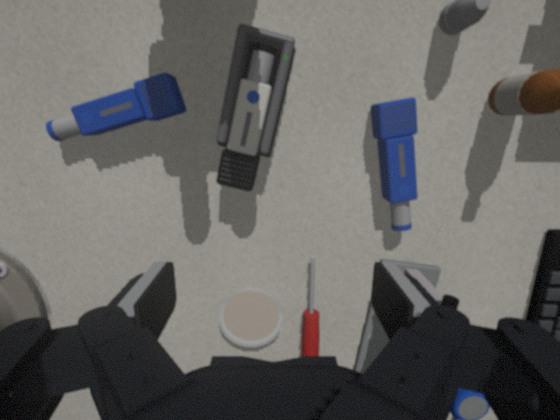

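Dock seen with the probe: tail block at (238,170), body to about (255,85), lens at (262,65); can cap at the lower right.

Run:
```python
from h import *
f=load('w1')
i=f['img'][10:210,190:320,::-1]; cv2.imwrite('pics/w1z.png',cv2.resize(i,None,fx=3,fy=3,interpolation=cv2.INTER_CUBIC))
```

```text
(no output)
```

View pics/w1z.png

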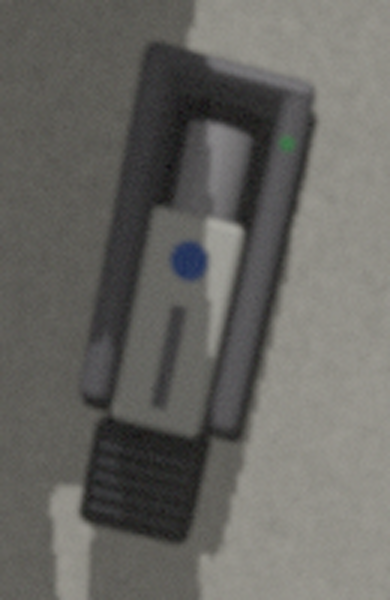

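Run:
```python
from h import *
f=load('w1')
P=lambda a,b,z:onz(f,190+a/3,10+b/3,z)
a=P(200,217,.048);b=P(158,426,.048);c=P(135,531,.048);e0=P(158,207,.048);e1=P(243,226,.048)
t0=P(83,520,.048);t1=P(187,542,.048)
print(a,b,c,np.linalg.norm(a-b),np.linalg.norm(b-c),np.linalg.norm(e0-e1),np.linalg.norm(t0-t1))
ax=(a-c)/np.linalg.norm(a-c);print('yaw deg from +y toward +x',np.degrees(np.arctan2(ax[0],ax[1])))
print('origin',a-ax*.04,b+ax*.038,c+ax*.08)
for p in [(148,43),(314,85),(82,400),(238,438)]: print(P(*p,.046).round(4))
```

```text
[0.42767052 0.31144961 0.048     ] [0.41137603 0.2375878  0.048     ] [0.40175923 0.19732702 0.048     ] 0.07563779794175128 0.041393397165055044 0.030935307118667488 0.040963263383255795
yaw deg from +y toward +x 12.792015213470798
origin [0.41881402 0.2724424  0.048     ] [0.41978971 0.27464465 0.048     ] [0.41947224 0.27534144 0.048     ]
[0.41   0.3676 0.046 ]
[0.4675 0.3549 0.046 ]
[0.3828 0.2469 0.046 ]
[0.4415 0.2331 0.046 ]
```

>>> send_rows(moves=[5,-15,40,6,10,-30,90,12.6,15,-44,130,12.6,15,-44,140,12.6,15,-44,140,12.6,15,-44,140,12.6])

```text
clock: 1.7
tcp_pos: [0.408, 0.2152, 0.1427]
orientation: [2.453, 1.962, 0.005]
contact_force: [0.6, 0.2, -0.3]
grip_width: 0.0851
```

Run:
```python
from h import *
f=snap('wrist','w2'); o=r.get_obs();print(o['tcp_pos'],o['orientation'],o['joints'])
from scipy.spatial.transform import Rotation as R
print(R.from_rotvec(o['orientation']).as_matrix().round(4))
for x in (-.08,-.038,.04,.08):
    for y in (-.022,.022):
        c,s=np.cos(np.radians(12.6)),np.sin(np.radians(12.6))
        p=np.array([.419+s*x-c*y,.274+c*x+s*y,.048]); cv2.circle(f['img'],tuple(int(v) for v in proj(f,p)),3,(255,0,0),1)
cv2.imwrite('pics/w2m.png',f['img'][:,:,::-1])
```

```text
[0.40779463 0.21528123 0.1427632 ] [2.45265424 1.96237393 0.00478929] [-0.51083873  0.24871101 -0.12636703  2.13205939  0.04558376  0.76017535
 -0.88749711]
[[ 0.2194  0.9756  0.0027]
 [ 0.9756 -0.2194  0.0015]
 [ 0.0021  0.0023 -1.    ]]
```

View pics/w2m.png

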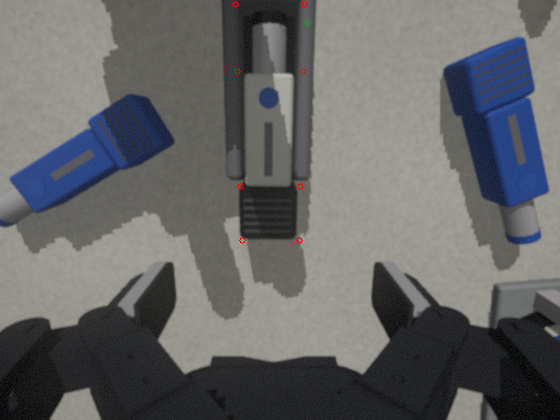

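Probe straight ahead: tail (240–297, 187–238), body front edge at row 73, marks agree within about 2 px.

Run:
```python
from h import *
from scipy.spatial.transform import Rotation as R
f=load('w2');o=r.get_obs();M=R.from_rotvec(o['orientation']).as_matrix()
for n,u,v in [('rear',268.5,238.5),('junc',268.5,186),('front',269,73),('btn',268.5,98)]:
    p=onz(f,u,v,.048);print(n,p.round(4),(M.T@(p-o['tcp_pos'])*1000).round(1))
```

```text
rear [0.4    0.1978 0.048 ] [-18.9  -4.   94.7]
junc [0.4091 0.2375 0.048 ] [21.8 -3.8 94.8]
front [0.4267 0.3125 0.048 ] [98.8 -3.1 95. ]
btn [0.4228 0.2971 0.048 ] [82.9 -3.5 94.9]
```

>>> send_rows(moves=[0,-3.8,30,0.3,0,-3.8,65,0.3,0,-3.8,95,0.3,0,-3.8,115,0.3,0,-3.8,127,0.3,0,-3.8,130,0.3,0,-3.8,130,0.3])

```text
clock: 2.62
tcp_pos: [0.4029, 0.2162, 0.0119]
orientation: [2.457, 1.958, 0.002]
contact_force: [-0.4, -0.4, 0.4]
grip_width: 0.0852
```

Run:
```python
from h import *
f=snap('wrist','w3'); o=r.get_obs();print(o['tcp_pos'],o['orientation'],o['contact_force'])
```

```text
[0.40290882 0.21619797 0.01200697] [2.45689259e+00 1.95764324e+00 2.16639795e-03] [ 0.84293566 -0.03830142  0.31201866]
```

View pics/w3.png

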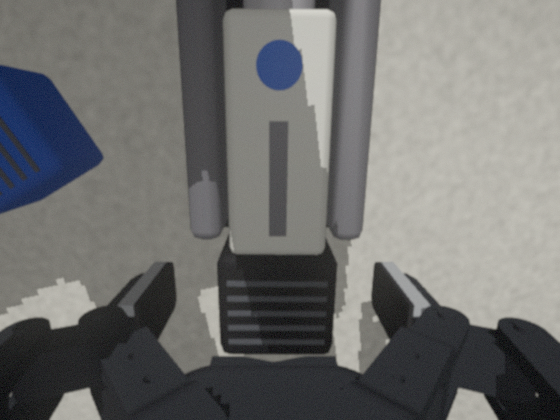

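Fingers straddle the tail (cols 219–334, centre 277 vs jaw centre 273): shift about 1.3 mm and close.

>>> send_rows(moves=[0,1.3,2,0,0,1.3,2,0])

```text
clock: 2.92
tcp_pos: [0.4039, 0.2156, 0.0096]
orientation: [2.457, 1.957, 0.001]
contact_force: [0.4, -0.3, -0.1]
grip_width: 0.0854
```

>>> send_rows(moves=[0,0,0,0,0,0,0,0,0,0,0,0,0,0,0,0,0,0,0,0,0,0,0,0], hand=1, newtons=80)

```text
clock: 3.68
tcp_pos: [0.4036, 0.2156, 0.0096]
orientation: [2.457, 1.958, 0.0]
contact_force: [-1.3, -0.7, 5.4]
grip_width: 0.0431
```

>>> send_rows(moves=[0,0,-5,0,0,0,-15,0,0,0,-30,0,0,0,-50,0,0,0,-75,0,0,0,-105,0,0,0,-125,0,0,0,-125,0])

```text
clock: 4.68
tcp_pos: [0.4046, 0.2162, 0.1363]
orientation: [2.457, 1.957, 0.007]
contact_force: [0.5, -1.0, -0.9]
grip_width: 0.0432
```

Run:
```python
from h import *
f=snap('wrist','w4');f=snap('side','s4'); f=snap('scene','sc4');o=r.get_obs();print(o['tcp_pos'],o['orientation'],o['contact_force'],o['grip_width'],o['joints'])
```

```text
[0.40302015 0.21516253 0.13381006] [-2.45682162e+00 -1.95786805e+00  1.62590930e-03] [ 0.09562643 -0.52411018 -2.05961352] 0.04316160398895277 [-0.51210932  0.25889234 -0.13168564  2.14543346  0.049777    0.74106511
 -0.90131342]
```

View pics/w4.png

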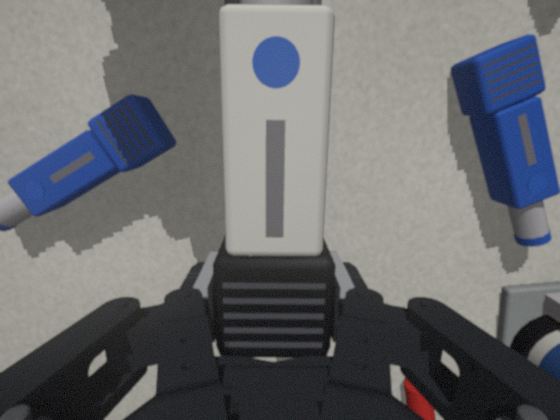

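View pics/s4.png

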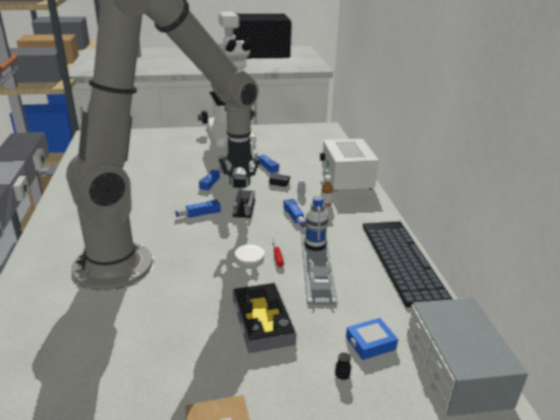

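View pics/sc4.png

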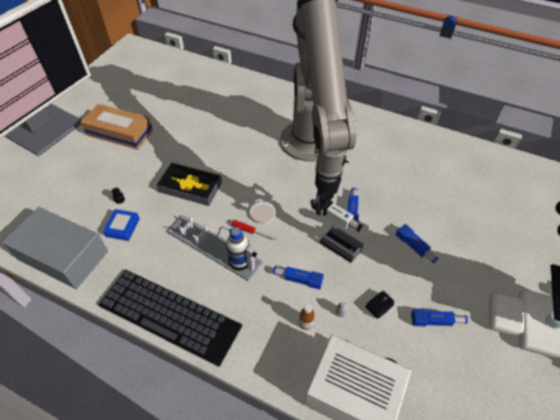

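Probe is held level and straight (body centred on col 276, button at (276,62)); the dock is empty in the scene view. Next I look at the stand from the side.

>>> send_rows(moves=[-20,10,-40,0,-65,35,-80,-4,-115,65,-115,-9,-170,100,-125,-12.9,-225,130,-125,-12.9,-280,160,-125,-12.9,-325,188,-125,-12.9,-332,192,-125,-12.9])

```text
clock: 5.82
tcp_pos: [0.5162, -0.1561, 0.2579]
orientation: [2.229, 2.213, -0.005]
contact_force: [0.5, 0.8, -2.1]
grip_width: 0.043
```

>>> send_rows(moves=[0,0,0,0,0,0,0,0,0,0,0,0])

```text
clock: 6.2
tcp_pos: [0.5165, -0.1492, 0.2592]
orientation: [-2.218, -2.224, -0.0]
contact_force: [0.0, 0.7, -2.0]
grip_width: 0.0428
```

Run:
```python
from h import *
f=snap('wrist','w5');o=r.get_obs();print(o['tcp_pos'],o['orientation'],o['contact_force'],o['grip_width'],o['joints'])
```

```text
[ 0.51654916 -0.14948689  0.25929548] [-2.21868659e+00 -2.22371515e+00 -4.39896847e-04] [ 0.02377942  0.25183232 -2.10746921] 0.04334187042764423 [ 0.02871449  0.22246757  0.16169794  1.86064386 -0.0411729   1.06177309
  0.20883563]
```

View pics/w5.png

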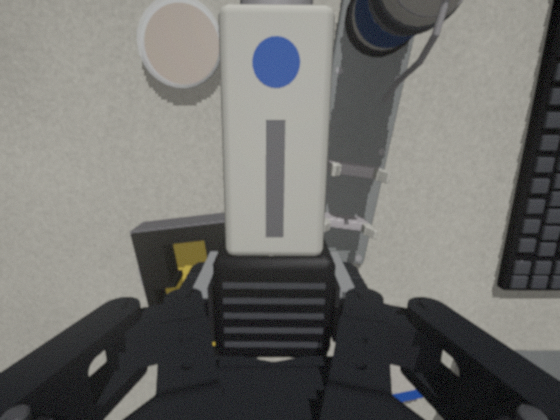

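Saddles show at (355,170) and (345,225) but partly hidden by the probe; step 60 mm to the left.

>>> send_rows(moves=[-5,-30,0,0,-10,-60,0,0,-10,-60,0,0,-10,-60,0,0,-10,-60,0,0])

```text
clock: 6.88
tcp_pos: [0.4575, -0.1604, 0.2594]
orientation: [2.22, 2.222, 0.001]
contact_force: [0.4, -0.1, -1.2]
grip_width: 0.0432
```

Run:
```python
from h import *
f=snap('wrist','w6');g=snap('scene','sc6');snap('side','s6');o=r.get_obs();print(o['tcp_pos'],o['orientation'])
i=f['img'][0:300,330:560,::-1]; cv2.imwrite('pics/w6z.png',cv2.resize(i,None,fx=2,fy=2,interpolation=cv2.INTER_CUBIC))
```

```text
[ 0.45707195 -0.16069709  0.25920508] [-2.22079238e+00 -2.22202248e+00  9.37195125e-05]
```

View pics/w6z.png

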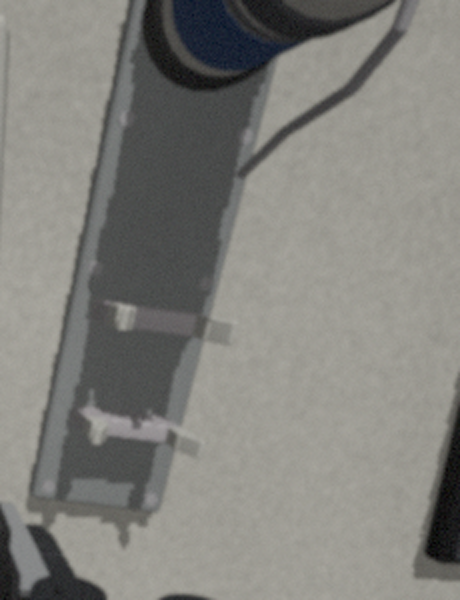

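View pics/s6.png

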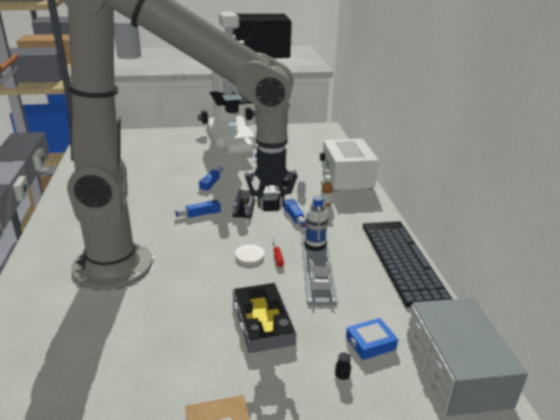

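Run:
```python
from h import *
f=load('w6')
P=lambda a,b,z:onz(f,330+a/2,b/2,z)
L=[P(*p,.012) for p in [(125,30),(95,180),(65,330),(33,495)]];Rr=[P(*p,.012) for p in [(265,95),(232,230),(200,350),(160,500)]]
for n,E in (('L',L),('R',Rr)):
    E=np.array(E);k=np.polyfit(E[:,1],E[:,0],1);print(n,E[:,:2].round(4).tolist(),'slope deg',np.degrees(np.arctan(k[0])),'x at y=-.15',np.polyval(k,-.15),'resid',(E[:,0]-np.polyval(k,E[:,1])).round(4))
print('rear corners',L[-1],P(160,508,.012))
print('front saddle floor',P(165,308,.04),P(165,333,.04),P(132,320,.04),P(205,322,.04))
print('rear saddle floor',P(135,415,.04),P(135,440,.04))
w=load('w0');
def blue(f,roi):
    x0,x1,y0,y1=roi;h=cv2.cvtColor(f['img'],cv2.COLOR_RGB2HSV);m=cv2.inRange(h,(105,120,50),(130,255,255));k=np.zeros_like(m);k[y0:y1,x0:x1]=m[y0:y1,x0:x1];return k
m=blue(w,(160,235,160,240));c=max(cv2.findContours(m,0,1)[0],key=cv2.contourArea);print('cap w0',cv2.fitEllipse(c),cv2.boundingRect(c))
i=w['img'][80:380,140:300,::-1]; cv2.imwrite('pics/w0z.png',cv2.resize(i,None,fx=2,fy=2,interpolation=cv2.INTER_CUBIC))
for t,roi in (('scene0',(200,280,200,290)),('s6',(290,350,180,260)),('sc6',(200,280,200,290))):
    g=load(t);x0,x1,y0,y1=roi;i=g['img'][y0:y1,x0:x1,::-1];cv2.imwrite(f'pics/{t}c.png',cv2.resize(i,None,fx=6,fy=6,interpolation=cv2.INTER_CUBIC))
```

```text
L [[0.5832, 0.0158], [0.5736, -0.0588], [0.5628, -0.1425], [0.55, -0.2469]] slope deg 7.194972513387634 x at y=-.15 0.5621086215119258 resid [ 0.0001 -0.     -0.0002  0.0002]
R [[0.662, -0.0155], [0.6538, -0.0856], [0.6443, -0.1544], [0.6309, -0.2502]] slope deg 7.586246076864086 x at y=-.15 0.6446036053611937 resid [-0.0006  0.0007  0.0002 -0.0003]
rear corners [ 0.55003524 -0.24687402  0.012     ] [ 0.63151696 -0.25570648  0.012     ]
front saddle floor [ 0.60883437 -0.12695155  0.04      ] [ 0.61035701 -0.14056013  0.04      ] [ 0.591497   -0.13345729  0.04      ] [ 0.63159823 -0.13452999  0.04      ]
rear saddle floor [ 0.59850459 -0.1871778   0.04      ] [ 0.59998736 -0.20202404  0.04      ]Traceback (most recent call last):
  File "<stdin>", line 10, in <module>
  File "h.py", line 6, in load
    def load(tag): return dict(np.load(f'pics/{tag}.npz'))
                               ~~~~~~~^^^^^^^^^^^^^^^^^^^
    fid = stack.enter_context(open(os.fspath(file), "rb"))
                              ~~~~^^^^^^^^^^^^^^^^^^^^^^^
FileNotFoundError: [Errno 2] No such file or directory: 'pics/w0.npz'
```

Run:
```python
from h import *
w=load('wrist0')
h=cv2.cvtColor(w['img'],cv2.COLOR_RGB2HSV);m=cv2.inRange(h,(105,120,50),(130,255,255));k=np.zeros_like(m);k[160:240,160:235]=m[160:240,160:235]
c=max(cv2.findContours(k,0,1)[0],key=cv2.contourArea);print('cap w0',cv2.fitEllipse(c),cv2.boundingRect(c))
A=cv2.resize(w['img'][260:390,150:280,::-1],None,fx=4,fy=4,interpolation=cv2.INTER_CUBIC)
f=load('w6');B=cv2.resize(f['img'][140:240,360:450,::-1],None,fx=5,fy=5,interpolation=cv2.INTER_CUBIC)
cv2.imwrite('pics/A.png',A);cv2.imwrite('pics/B.png',B)
```

```text
cap w0 ((197.7964324951172, 196.86143493652344), (54.57066345214844, 61.980899810791016), 16.797855377197266) (169, 167, 58, 65)
```

View pics/A.png

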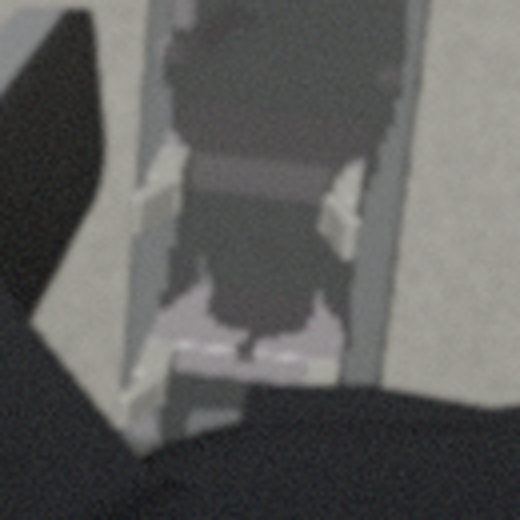

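View pics/B.png

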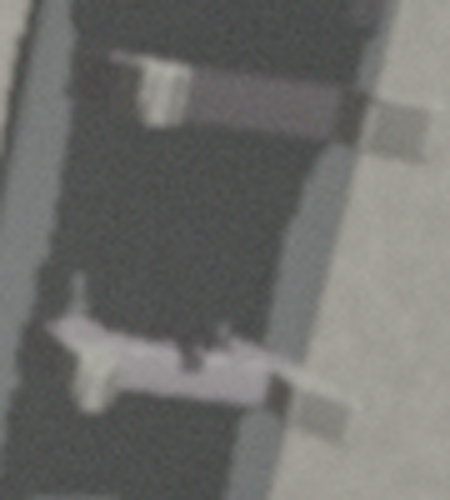

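Run:
```python
from h import *
f=load('wrist0');P=lambda a,b,z:onz(f,150+a/4,260+b/4,z)[:2].round(4)
print('A front floor',P(188,175,.04),P(328,190,.04),'front/rear edge',P(260,155,.04),P(255,197,.04))
print('A rear floor ends',P(175,348,.04),P(340,362,.04))
print('cap',onz(f,197.8,196.9,.18).round(4))
f=load('w6');P=lambda a,b,z:onz(f,360+a/5,140+b/5,z)[:2].round(4)
print('B front right floor end',P(338,108,.04),'edges',P(260,72,.04),P(255,132,.04))
print('B rear right floor end',P(270,385,.04),'edges',P(180,345,.04),P(180,395,.04), 'rightflare',P(430,130,.065),P(370,130,.065),P(140,90,.065),P(190,90,.065))
```

```text
A front floor [ 0.5869 -0.1324] [ 0.6265 -0.1371] front/rear edge [ 0.6077 -0.126 ] [ 0.6056 -0.1394]
A rear floor ends [ 0.5795 -0.1898] [ 0.6282 -0.1946]
cap [0.6287 0.0238 0.18  ]
B front right floor end [ 0.6263 -0.1352] edges [ 0.6083 -0.1274] [ 0.6087 -0.1405]
B rear right floor end [ 0.6186 -0.1984] edges [ 0.597  -0.1889] [ 0.5981 -0.2008] rightflare [ 0.634  -0.1368] [ 0.6217 -0.1368] [ 0.5739 -0.1286] [ 0.584  -0.1286]
```

Run:
```python
from h import *
from scipy.spatial.transform import Rotation as R
f=load('w6');o=r.get_obs();M=R.from_rotvec(o['orientation']).as_matrix();z=o['tcp_pos'][2]+.0024+.036
g=cv2.cvtColor(f['img'],cv2.COLOR_RGB2GRAY).astype(float)
for row in (30,80,120,160,200,235):
    d=np.diff(g[row-2:row+3].mean(0));a=200+np.argmax(d[200:245]);b=310+np.argmin(d[310:350])
    p=[(M.T@(onz(f,u+.5,row,z)-o['tcp_pos'])*1000).round(1) for u in (a,b)];print(row,a,b,p[0][:2],p[1][:2],((p[0]+p[1])/2)[:2])
for v in (8,253): print(v,(M.T@(onz(f,276,v,z)-o['tcp_pos'])*1000).round(1))
print(o['tcp_pos'])
```

```text
30 220 331 [ 92.8 -15. ] [92.8 16.6] [92.8  0.8]
80 220 329 [ 79.5 -15.6] [79.5 16.7] [79.5   0.55]
120 223 327 [ 68.1 -15.1] [68.1 16.6] [68.1   0.75]
160 224 325 [ 56.  -15.3] [56.  16.5] [56.   0.6]
200 225 323 [ 43.1 -15.5] [43.1 16.4] [43.1   0.45]
235 225 345 [ 31.  -15.9] [31.  24.2] [31.    4.15]
8 [ 98.4   0.8 -38.4]
253 [ 24.6   1.  -38.4]
[ 0.45707195 -0.16069709  0.25920508]
```

Run:
```python
from h import *
f=load('sc6')
for n,u,v,z in [('box corners',104,232,.036),('',138,238,.036),('',112,211,.036),('',140,217,.036),('eyep',118,195,.03)]: print(n,onz(f,u,v,z).round(3))
```

```text
box corners [ 0.74  -0.434  0.036]
 [ 0.71  -0.317  0.036]
 [ 0.657 -0.467  0.036]
 [ 0.636 -0.363  0.036]
eyep [ 0.586 -0.498  0.03 ]
```

>>> send_rows(moves=[-20,35,0,2,-50,80,0,6,-62,125,10,7.5,-64,137,40,7.5,-64,137.5,80,7.5,-64,137.5,120,7.5,-64,137.5,145,7.5,-64,137.5,145,7.5])

```text
clock: 8.02
tcp_pos: [0.5927, -0.2242, 0.1119]
orientation: [-2.358, -2.069, 0.004]
contact_force: [0.7, 0.7, -1.6]
grip_width: 0.0429
```

>>> send_rows(moves=[0,0,0,0,0,0,0,0])

```text
clock: 8.28
tcp_pos: [0.5952, -0.2253, 0.1159]
orientation: [2.36, 2.07, 0.002]
contact_force: [0.5, -0.2, -1.7]
grip_width: 0.0432
```

Run:
```python
from h import *
from scipy.spatial.transform import Rotation as R
f=snap('wrist','w7');o=r.get_obs();M=R.from_rotvec(o['orientation']).as_matrix();print(o['tcp_pos'],M.round(4).tolist())
t=np.array([.5946,-.2244,o['tcp_pos'][2]]);print('err tool',(M.T@(t-o['tcp_pos'])*1000).round(1), 'yaw',np.degrees(np.arctan2(M[0,0],M[1,0])))
```

```text
[ 0.59504301 -0.22524236  0.11578192] [[0.1306, 0.9914, 0.0024], [0.9914, -0.1306, -0.0006], [-0.0003, 0.0025, -1.0]]
err tool [ 0.8 -0.5 -0. ] yaw 7.503504436456178
```

View pics/w7.png

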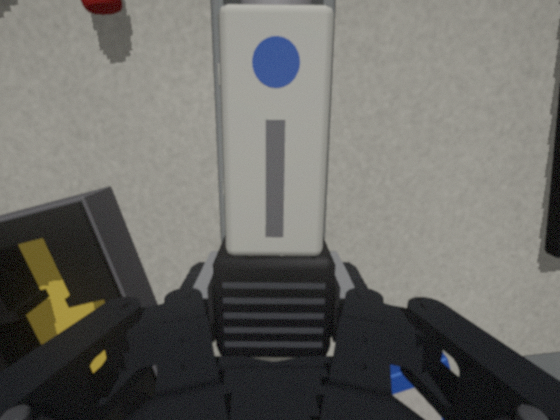

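>>> send_rows(moves=[0.8,-0.5,15,0,0.8,-0.5,35,0,0.8,-0.5,50,0,0.8,-0.5,57,0,0.8,-0.5,57,0,0.8,-0.5,57,0])

```text
clock: 9.07
tcp_pos: [0.5941, -0.2243, 0.0577]
orientation: [2.362, 2.071, 0.001]
contact_force: [0.8, 0.7, -1.6]
grip_width: 0.0434
```

Run:
```python
from h import *
f=snap('wrist','w8');g=snap('side','s8');h=snap('scene','sc8');o=r.get_obs();print(o['tcp_pos'],o['contact_force'],o['moment'])
a=cv2.resize(g['img'][180:330,250:390,::-1],(560,600),interpolation=cv2.INTER_CUBIC)
b=cv2.resize(h['img'][180:300,140:290,::-1],(750,600),interpolation=cv2.INTER_CUBIC)
cv2.imwrite('pics/s8z.png',a);cv2.imwrite('pics/sc8z.png',b)
```

```text
[ 0.59414799 -0.22424082  0.05792102] [ 0.0404701   0.17418475 -1.51648017] [-0.09290649  0.01856972  0.00339807]
```

View pics/s8z.png

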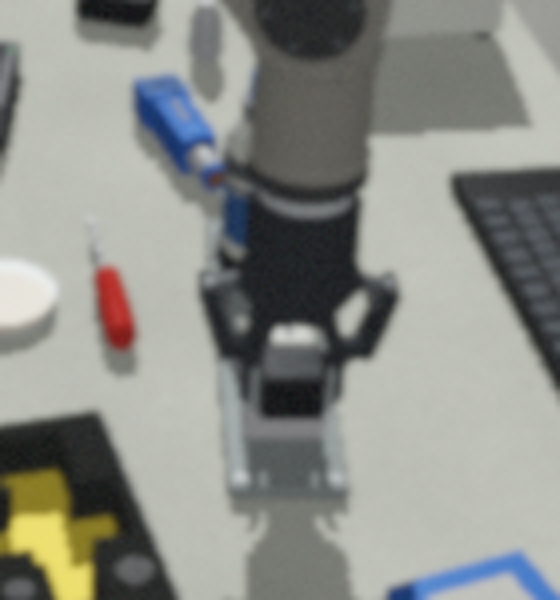

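View pics/sc8z.png

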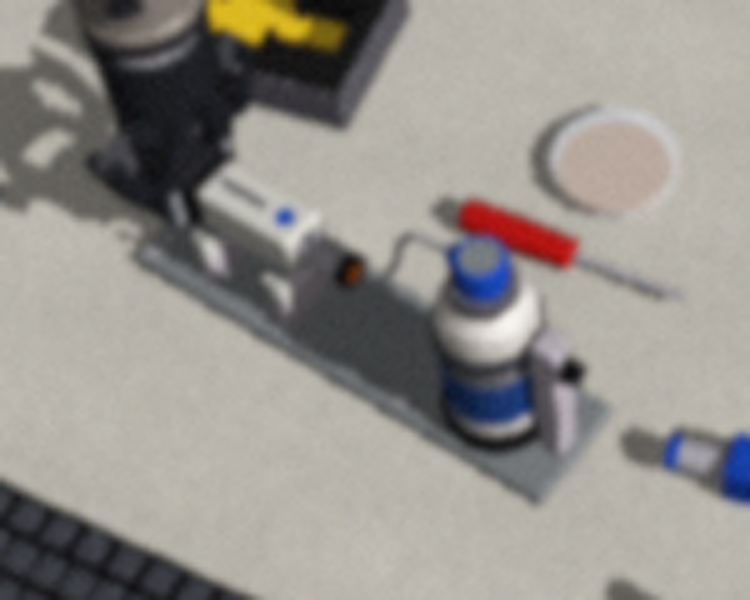

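View pics/w8.png

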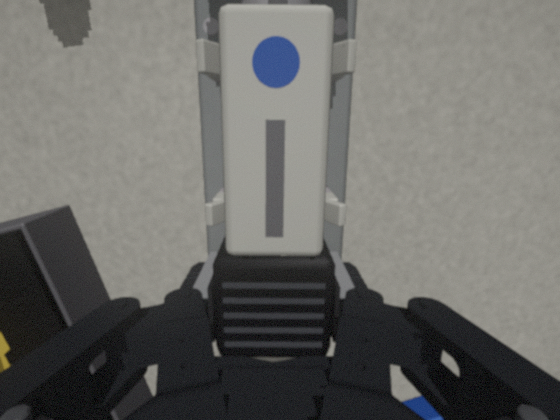

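Probe sits centred between saddle arms (front 198/355, rear 206/345; probe centre ≈276).

Run:
```python
from h import *
from scipy.spatial.transform import Rotation as R
f=load('w8');o=r.get_obs();M=R.from_rotvec(o['orientation']).as_matrix()
for n,u,v in [('Ffront',205,39),('Frear',205,74),('Ffront',350,39),('Frear',350,74),('Rfront',212,201),('Rrear',212,223),('Rf',340,201),('Rr',340,223)]: print(n,((M.T@(onz(f,u,v,.065)-o['tcp_pos']))*1000).round(1)[:2])
```

```text
Ffront [ 96.9 -25.8]
Frear [ 84.8 -26.4]
Ffront [96.9 28.2]
Frear [84.8 28.9]
Rfront [ 35.  -26.3]
Rrear [ 25.2 -26.7]
Rf [34.9 27.7]
Rr [25.2 28.3]
```

>>> send_rows(moves=[0,0.3,6,0,0,0.3,12,0,0,0.3,17,0,0,0.3,19.5,0,0,0.3,19.5,0])

```text
clock: 9.85
tcp_pos: [0.594, -0.2242, 0.0378]
orientation: [-2.362, -2.071, -0.0]
contact_force: [-0.7, 0.2, -2.7]
grip_width: 0.0431
```

>>> send_rows(moves=[0,0,0.5,0,0,0,1,0,0,0,1,0])

```text
clock: 10.22
tcp_pos: [0.5941, -0.2242, 0.0376]
orientation: [2.362, 2.071, 0.0]
contact_force: [-3.5, 0.8, 6.5]
grip_width: 0.0428
```

Run:
```python
from h import *
o=r.get_obs();print(o['tcp_pos'],o['contact_force'],o['moment'],o['grip_width'])
```

```text
[ 0.59409944 -0.22423033  0.03763996] [-3.4882546   0.81599281  6.49631554] [0.32138952 0.62369593 0.08921595] 0.04282768408352533
```

>>> send_rows(moves=[0,0,0,0,0,0,0,0,0,0,0,0,0,0,-3,0], hand=0)

```text
clock: 10.72
tcp_pos: [0.5938, -0.224, 0.0396]
orientation: [-2.362, -2.071, 0.0]
contact_force: [0.6, -0.2, 0.7]
grip_width: 0.0849
```

>>> send_rows(moves=[0,0,-15,0,0,0,-40,0,0,0,-80,0,0,0,-120,0,0,0,-150,0,0,0,-190,0,0,0,-190,0,0,0,-190,0])

```text
clock: 11.72
tcp_pos: [0.5937, -0.224, 0.2301]
orientation: [2.362, 2.071, 0.0]
contact_force: [-0.5, 0.5, -0.1]
grip_width: 0.0856
```

Run:
```python
from h import *
f=snap('wrist','w9');o=r.get_obs();print(o['tcp_pos'],o['contact_force'],o['grip_width'])
```

```text
[ 0.59338682 -0.223843    0.22926686] [ 0.47451708 -0.11029041 -0.26825954] 0.0852074243967447
```

View pics/w9.png

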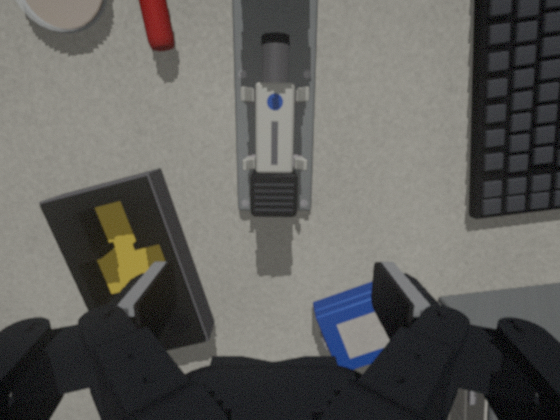

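Probe lies square in the cradle: lens toward the can (275,60), tail at (275,195). Now to the cap with shut fingers.

>>> send_rows(moves=[30,0,-10,0,85,1,-10,0,140,1,-10,0,195,2,-10,0,240,2,-10,0,250,2,-10,0,250,2,-10,0,250,2,-10,0], hand=1, newtons=30)

```text
clock: 12.78
tcp_pos: [0.6283, 0.0211, 0.2394]
orientation: [2.365, 2.068, -0.002]
contact_force: [0.5, -0.2, -0.3]
grip_width: -0.0004
```

Run:
```python
from h import *
f=snap('wrist','w10');g=snap('scene','sc10');k=snap('side','s10');o=r.get_obs();print(o['tcp_pos'],o['contact_force'],o['grip_width'])
b=cv2.resize(g['img'][180:290,200:280,::-1],None,fx=5,fy=5,interpolation=cv2.INTER_CUBIC)
a=cv2.resize(k['img'][140:260,270:370,::-1],None,fx=5,fy=5,interpolation=cv2.INTER_CUBIC)
cv2.imwrite('pics/sc10z.png',b);cv2.imwrite('pics/s10z.png',a)
```

```text
[0.62854089 0.02160535 0.23978854] [-0.63747249 -0.08944241 -0.72396657] 0.00030171139048512825
```

View pics/w10.png

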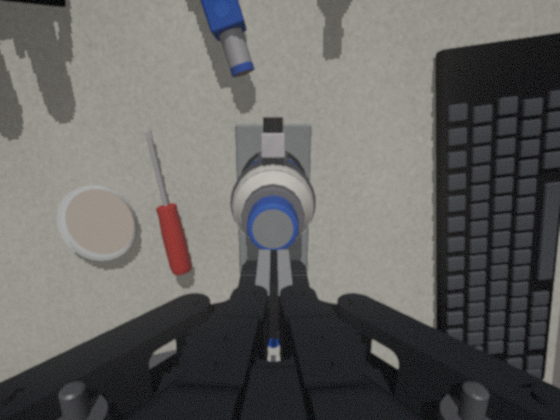

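View pics/sc10z.png

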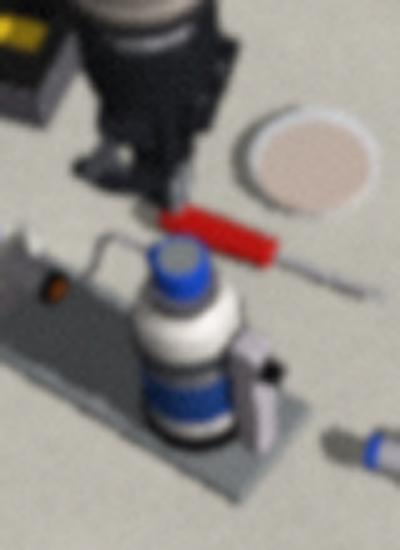

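View pics/s10z.png

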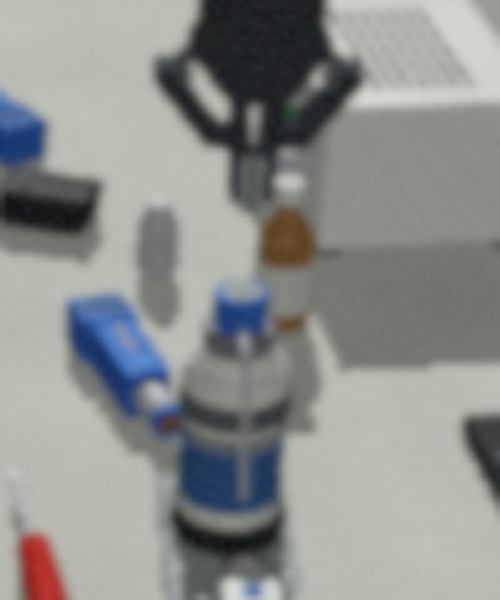

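Run:
```python
from h import *
from scipy.spatial.transform import Rotation as R
f=load('w10');o=r.get_obs();M=R.from_rotvec(o['orientation']).as_matrix()
g=cv2.cvtColor(f['img'],cv2.COLOR_RGB2HSV);m=cv2.inRange(g,(105,120,50),(130,255,255));k=np.zeros_like(m);k[185:250,240:305]=m[185:250,240:305]
c=max(cv2.findContours(k,0,1)[0],key=cv2.contourArea);print(cv2.minEnclosingCircle(c),cv2.boundingRect(c))
for uv in [(272.5,228),(272.5,225)]: p=onz(f,*uv,.184);print(p,(M.T@(p-o['tcp_pos'])*1000).round(1))
```

```text
((272.5, 223.22549438476562), 27.340126037597656) (248, 196, 50, 53)
[0.62761925 0.02359039 0.184     ] [ 1.9 -1.2 55.8]
[0.62788715 0.02556077 0.184     ] [ 3.9 -1.2 55.8]
```

>>> send_rows(moves=[2.5,-1,20,0,2.5,-1,40,0,2.5,-1,50,0,2.5,-1,54,0,2.5,-1,57,0,2.5,-1,60,0,2.5,-1,62,0,2.5,-1,62,0])

```text
clock: 13.92
tcp_pos: [0.6283, 0.0258, 0.1797]
orientation: [2.362, 2.07, 0.002]
contact_force: [-4.3, -0.5, 10.0]
grip_width: 0.0002
```

Run:
```python
from h import *
o=r.get_obs();print(o['tcp_pos'],o['contact_force'])
g=snap('scene','sc11')
b=cv2.resize(g['img'][180:290,200:280,::-1],None,fx=5,fy=5,interpolation=cv2.INTER_CUBIC);cv2.imwrite('pics/sc11z.png',b)
```

```text
[0.62830362 0.02575169 0.17965921] [-4.28963396 -0.54224426  9.96516968]
```

View pics/sc11z.png

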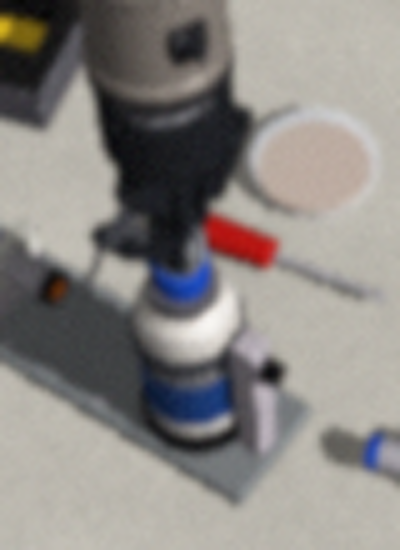

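>>> send_rows(moves=[0,0,2,0,0,0,4,0,0,0,5,0,0,0,5,0,0,0,5,0])

```text
clock: 14.6
tcp_pos: [0.6283, 0.0257, 0.1761]
orientation: [2.362, 2.07, 0.003]
contact_force: [-8.0, -0.9, 18.3]
grip_width: -0.0002
```

At the stop (18 N, 7.9 mm). Release and go back over the probe.

>>> send_rows(moves=[0,0,5,0,0,0,0,0,0,0,-8,0,0,0,-20,0,0,0,-40,0,0,0,-60,0,0,0,-60,0,0,0,-60,0])

```text
clock: 15.6
tcp_pos: [0.6276, 0.0261, 0.2321]
orientation: [-2.362, -2.071, 0.001]
contact_force: [0.1, 0.1, -0.3]
grip_width: 0.0001
```

Run:
```python
from h import *
o=r.get_obs();print(o['tcp_pos'],o['contact_force'])
f=snap('wrist','w12')
```

```text
[0.62763038 0.02612443 0.23212986] [ 0.11384026  0.14639626 -0.30434936]
```

View pics/w12.png

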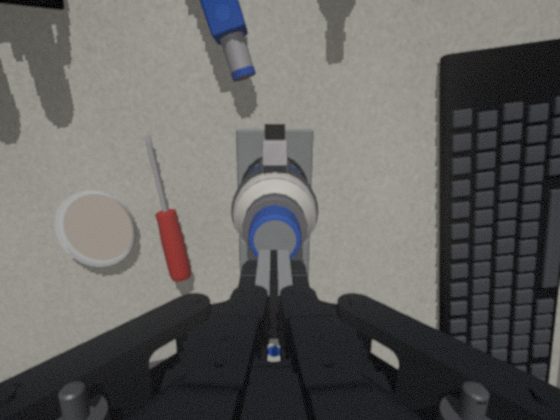

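Cap is back up (blue ring at (275,232)). Next, a clear look at the case with the empty hand.

>>> send_rows(moves=[-45,-15,-20,0,-100,-33,-40,0,-155,-51,-60,0,-210,-70,-60,0,-265,-88,-60,0,-320,-106,-60,0,-360,-119,-60,0,-365,-121,-60,0], hand=0)

```text
clock: 16.65
tcp_pos: [0.4577, -0.3233, 0.292]
orientation: [-2.368, -2.063, 0.003]
contact_force: [0.8, -0.2, 0.2]
grip_width: 0.0857
```

>>> send_rows(moves=[0,0,0,0,0,0,0,0])

```text
clock: 16.9
tcp_pos: [0.4613, -0.3183, 0.2923]
orientation: [-2.358, -2.074, -0.001]
contact_force: [0.2, -0.1, 1.1]
grip_width: 0.0858
```

Run:
```python
from h import *
f=snap('wrist','w13');o=r.get_obs();print(o['tcp_pos'],o['orientation'],o['joints'])
```

```text
[ 0.46125301 -0.31840463  0.29244995] [-2.35859180e+00 -2.07418606e+00 -3.77283412e-04] [ 0.22149491  0.23663759  0.32784388  1.7769431  -0.08358081  1.1421051
  0.44753004]
```

View pics/w13.png

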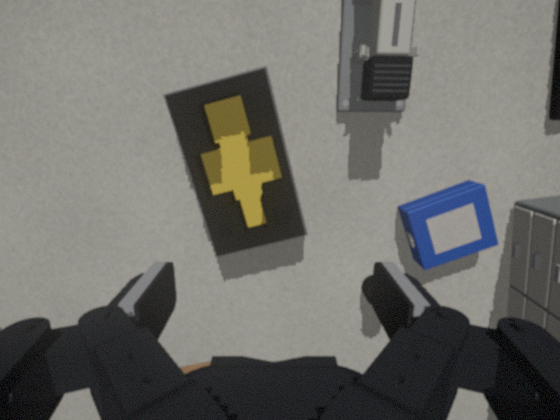

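Run:
```python
from h import *
f=load('w13')
i=f['img'][55:265,150:320,::-1]; i=np.clip(i.astype(float)*1.8,0,255).astype(np.uint8);cv2.imwrite('pics/w13z.png',cv2.resize(i,None,fx=2.85,fy=2.85,interpolation=cv2.INTER_CUBIC))
```

```text
(no output)
```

View pics/w13z.png

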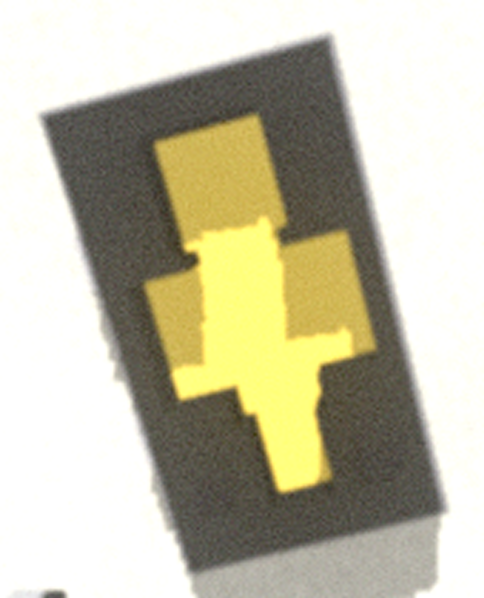

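Run:
```python
from h import *
f=load('w13');P=lambda a,b,z:onz(f,150+a/2.85,55+b/2.85,z)[:2]
T=dict(TL=(42,115),TR=(330,37),BR=(445,513),BL=(190,572));C={k:P(*v,.044) for k,v in T.items()}
for k,v in C.items(): print(k,v.round(4))
d=lambda a,b:np.linalg.norm(C[a]-C[b]);print('sides',d('TL','TR'),d('TR','BR'),d('BR','BL'),d('BL','TL'))
ctr=sum(C.values())/4;ax=(C['BL']+C['BR']-C['TL']-C['TR']);ax/=np.linalg.norm(ax);print('centre',ctr.round(4),'axis',ax.round(4),np.degrees(np.arctan2(ax[0],-ax[1])))
for a,b in (('TL','BL'),('TR','BR')): v=C[b]-C[a];print(np.degrees(np.arctan2(v[0],-v[1])))
lat=np.array([-ax[1],ax[0]])
def loc(a,b,z): q=P(a,b,z)-ctr;return (q@ax*1000).round(1),(q@lat*1000).round(1)
for n,a,b,z in [('tail rear L',155,141,.01),('tail rear R floor',258,115,.01),('tail R rim',258,115,.044),('tail R mid rim',275,170,.044),('tail L mid',170,195,.01),('tail front L',188,250,.01),('scallopL rear',145,283,.01),('scL front',181,400,.01),('scR rear rim',347,231,.044),('scR front rim',375,350,.044),('scR front floor',375,350,.01),('body front L',243,412,.01),('lens end L',282,493,.01),('lens end R',330,480,.01),('lens end R rim',330,480,.044),('lens L',268,450,.01)]: print(n,loc(a,b,z))
```

```text
TL [ 0.3519 -0.2072]
TR [ 0.4684 -0.1936]
BR [ 0.4925 -0.3928]
BL [ 0.3762 -0.406 ]
sides 0.11732899304239934 0.20066715056642676 0.11712061057270158 0.20022530651729445
centre [ 0.4223 -0.2999] axis [ 0.1207 -0.9927] 6.9333616908208535
6.963585858370681
6.903204073126189
tail rear L (np.float64(-83.4), np.float64(-24.6))
tail rear R floor (np.float64(-82.6), np.float64(21.4))
tail R rim (np.float64(-79.4), np.float64(23.9))
tail R mid rim (np.float64(-57.7), np.float64(24.8))
tail L mid (np.float64(-60.3), np.float64(-25.0))
tail front L (np.float64(-35.7), np.float64(-24.2))
scallopL rear (np.float64(-26.6), np.float64(-47.2))
scL front (np.float64(28.8), np.float64(-47.3))
scR rear rim (np.float64(-27.5), np.float64(46.8))
scR front rim (np.float64(22.7), np.float64(46.1))
scR front floor (np.float64(28.4), np.float64(45.5))
body front L (np.float64(41.4), np.float64(-21.0))
lens end L (np.float64(84.1), np.float64(-14.0))
lens end R (np.float64(83.5), np.float64(9.8))
lens end R rim (np.float64(73.4), np.float64(13.3))
lens L (np.float64(62.0), np.float64(-14.7))
```

>>> send_rows(moves=[40,29,0,0,85,60,0,0,130,92,20,0,160,115,60,0,166,119,100,0,166,119,135,0,166,119,150,0,166,119,150,0])

```text
clock: 17.95
tcp_pos: [0.5998, -0.1704, 0.1423]
orientation: [-2.36, -2.071, 0.001]
contact_force: [-0.1, 1.0, 0.5]
grip_width: 0.0854
```

Run:
```python
from h import *
from scipy.spatial.transform import Rotation as R
f=snap('wrist','w14');o=r.get_obs();M=R.from_rotvec(o['orientation']).as_matrix();print(o['tcp_pos'],np.degrees(np.arctan2(M[0,0],M[1,0])))
t=np.array([.6012,-.1692,o['tcp_pos'][2]]);print('err tool',(M.T@(t-o['tcp_pos'])*1000).round(1))
```

```text
[ 0.60051909 -0.17084545  0.14353701] 7.488899678819971
err tool [1.7 0.5 0. ]
```

View pics/w14.png

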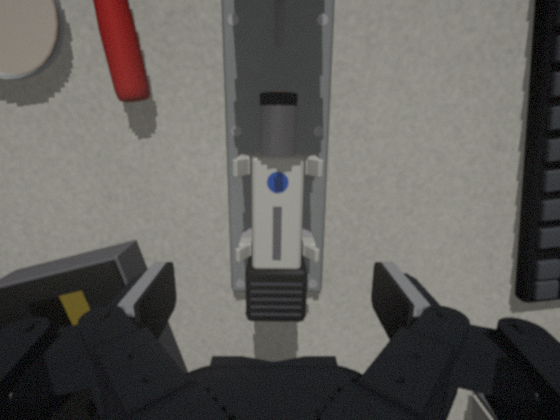

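Run:
```python
from h import *
from scipy.spatial.transform import Rotation as R
f=load('w14');o=r.get_obs();M=R.from_rotvec(o['orientation']).as_matrix()
for n,u,v,z in [('bodyfront',277,154,.076),('junction',277,268,.076),('tail rear',276,319,.076),('F saddle front',242,156,.065),('F rear',242,176,.065),('R front',250,232,.065),('R rear',250,258,.065),('Fr',314,170,.065)]: print(n,((M.T@(onz(f,u,v,z)-o['tcp_pos']))*1000).round(1)[:2])
```

```text
bodyfront [48.1  0.9]
junction [-29.7   1.1]
tail rear [-69.8   0.5]
F saddle front [ 45.8 -22.2]
F rear [ 32.4 -22.5]
R front [ -7.3 -17.9]
R rear [-27.  -18.2]
Fr [36.5 25.8]
```

>>> send_rows(moves=[3,0.7,25,0,3,0.7,55,0,3,0.7,80,0,3,0.7,94,0,3,0.7,100,0,3,0.7,100,0,3,0.7,100,0])

```text
clock: 18.88
tcp_pos: [0.6019, -0.1683, 0.0438]
orientation: [2.361, 2.07, 0.002]
contact_force: [-0.2, -0.2, 0.1]
grip_width: 0.0854
```

Run:
```python
from h import *
f=snap('wrist','w15');o=r.get_obs();print(o['tcp_pos'],o['contact_force'])
```

```text
[ 0.60177433 -0.16824498  0.0437646 ] [ 0.57277602 -0.37820777  0.8782426 ]
```

View pics/w15.png

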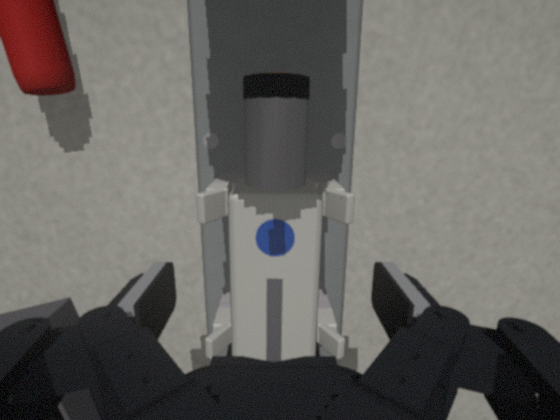

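Jaws straddle the white body between the saddles (body 231–320, centre 275). Close.

>>> send_rows(moves=[0,0,0,0,0,0,0,0,0,0,0,0,0,0,0,0,0,0,0,0,0,0,0,0], hand=1, newtons=70)

```text
clock: 19.68
tcp_pos: [0.6015, -0.1682, 0.0432]
orientation: [2.362, 2.071, 0.001]
contact_force: [-0.2, 0.4, 5.3]
grip_width: 0.033
```

>>> send_rows(moves=[0,0,-5,0,0,0,-15,0,0,0,-30,0,0,0,-60,0,0,0,-100,0,0,0,-150,0,0,0,-190,0,0,0,-200,0])

```text
clock: 20.68
tcp_pos: [0.6024, -0.1686, 0.2467]
orientation: [2.359, 2.068, 0.006]
contact_force: [0.1, -0.1, -2.0]
grip_width: 0.0332
```

Run:
```python
from h import *
f=snap('wrist','w16');o=r.get_obs();print(o['tcp_pos'],o['contact_force'],o['moment'],o['grip_width'],o['joints'])
```

```text
[ 0.60205451 -0.16844478  0.24602579] [ 1.13877104 -0.48768236 -1.55441787] [ 0.06512276  0.00527435 -0.06245528] 0.033021552327022974 [-0.00681665  0.38362962  0.2386211   1.68156806 -0.10075699  1.08380234
  0.13074523]
```

View pics/w16.png

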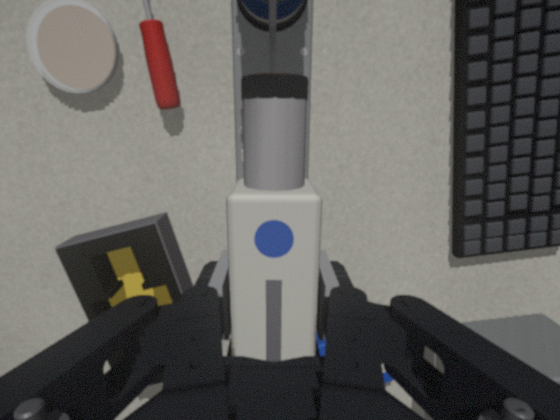

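Run:
```python
from h import *
from scipy.spatial.transform import Rotation as R
o=r.get_obs();M=R.from_rotvec(o['orientation']).as_matrix()
for t,tz in (('w15',.0438),('w16',None)):
  f=load(t)
  tp=o['tcp_pos'].copy()
  if tz: tp=np.array([.6018,-.1682,.0438])
  for n,u,v,dz in [('lens rim',274.5,76,.0273),('body front top',274,195,.0328),('btn',274,238,.0328),('lens base',274.5,186,.0273)]:
    print(t,n,((M.T@(onz(f,u,v,tp[2]+dz)-tp))*1000).round(1)[:2])
```

```text
w15 lens rim [81.6  0.1]
w15 body front top [43.1 -0. ]
w15 btn [27.6 -0. ]
w15 lens base [45.2  0.1]
w16 lens rim [81.6  0.4]
w16 body front top [42.9  0.2]
w16 btn [27.3  0.2]
w16 lens base [45.   0.4]
```

>>> send_rows(moves=[-15,-16,0,10,-40,-45,0,20,-70,-75,0,30,-100,-107,0,40,-130,-140,0,50,-148,-159,0,60,-151,-162,0,70,-151,-162,0,80])

```text
clock: 21.72
tcp_pos: [0.4191, -0.2965, 0.2413]
orientation: [-3.14, -0.057, 0.004]
contact_force: [0.8, 0.2, -1.5]
grip_width: 0.0332
```

>>> send_rows(moves=[0,0,0,10,0,0,0,20,0,0,0,30,0,0,0,40,0,0,0,50,0,0,0,60,0,0,0,70,0,0,0,80])

```text
clock: 22.72
tcp_pos: [0.4197, -0.2959, 0.2413]
orientation: [2.444, -1.973, -0.004]
contact_force: [0.1, 0.2, -1.1]
grip_width: 0.033
```

>>> send_rows(moves=[0,0,0,5.6,0,0,0,5.6,0,0,0,5.6])

```text
clock: 23.1
tcp_pos: [0.4203, -0.2963, 0.2421]
orientation: [2.353, -2.081, -0.002]
contact_force: [-0.5, 0.1, -1.1]
grip_width: 0.0329
```

Run:
```python
from h import *
from scipy.spatial.transform import Rotation as R
f=snap('wrist','w17');o=r.get_obs();M=R.from_rotvec(o['orientation']).as_matrix();print(o['tcp_pos'],M.round(4).tolist(),o['joints'],o['grip_width'])
t=np.array([.4219,-.2969,o['tcp_pos'][2]]);print('err tool',(M.T@(t-o['tcp_pos'])*1000).round(1),'yaw err deg',np.degrees(np.arctan2(M[0,0],-M[1,0]))-6.93)
```

```text
[ 0.42044035 -0.29639172  0.24232947] [[0.1217, -0.9926, -0.0008], [-0.9926, -0.1217, 0.0003], [-0.0004, 0.0008, -1.0]] [-0.21017901  0.25569142  0.84302384  1.96209215 -0.22326867  1.01949974
 -2.28462223] 0.033142342114783875
err tool [ 0.7 -1.4 -0. ] yaw err deg 0.06168683567835842
```

View pics/w17.png

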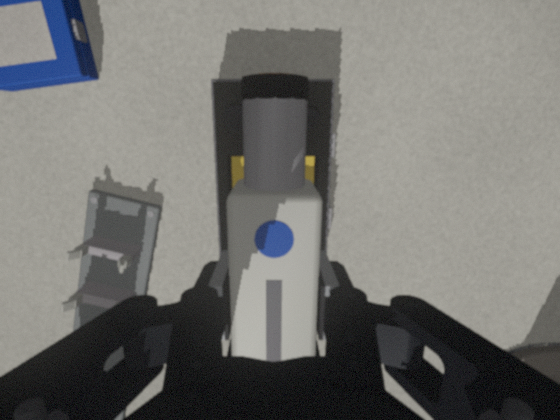

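>>> send_rows(moves=[0.7,-1.4,30,0,0.7,-1.4,75,0,0.7,-1.4,120,0,0.7,-1.4,155,0,0.7,-1.4,173,0,0.7,-1.4,178,0,0.7,-1.4,178,0,0.7,-1.4,178,0])

```text
clock: 24.15
tcp_pos: [0.4231, -0.2976, 0.0659]
orientation: [-2.351, 2.083, -0.003]
contact_force: [0.1, 1.1, -1.9]
grip_width: 0.0328
```

Run:
```python
from h import *
from scipy.spatial.transform import Rotation as R
f=snap('wrist','w18');o=r.get_obs();M=R.from_rotvec(o['orientation']).as_matrix();print(o['tcp_pos'],o['contact_force'])
t=np.array([.4219,-.2969,o['tcp_pos'][2]]);print('err tool',(M.T@(t-o['tcp_pos'])*1000).round(1),'yaw err deg',np.degrees(np.arctan2(M[0,0],-M[1,0]))-6.93)
i=np.clip(f['img'].astype(float)*1.8,0,255).astype(np.uint8)
cv2.imwrite('pics/w18b.png',cv2.resize(i[:300,150:400,::-1],None,fx=2,fy=2,interpolation=cv2.INTER_CUBIC))
```

```text
[ 0.42302276 -0.2975036   0.06584946] [-0.34792554  0.41345367 -2.1790776 ]
err tool [-0.7  1.  -0. ] yaw err deg -0.016006643090398676
```

View pics/w18b.png

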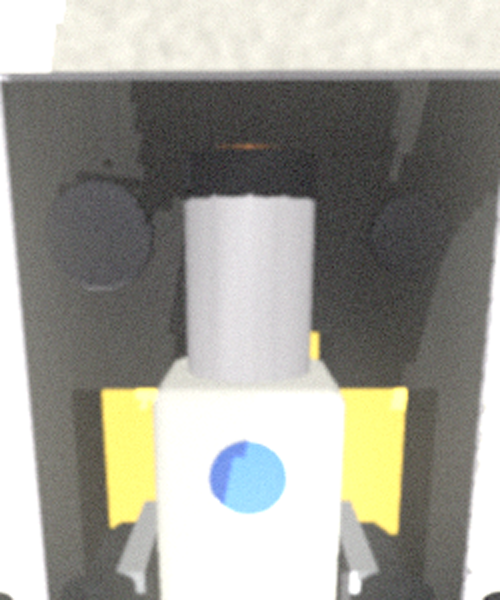

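Run:
```python
from h import *
from scipy.spatial.transform import Rotation as R
f=load('w18');o=r.get_obs();M=R.from_rotvec(o['orientation']).as_matrix()
for n,a,b,z in [('scL floor',103,389,.01),('scR floor',406,389,.01),('scL rim',73,391,.044),('scR rim',437,391,.044),('foamL',8,82,.044),('foamR',496,80,.044),('foamL2',43,560,.044),('foamR2',467,560,.044),('lensL top',187,300,.0659+.0148),('lensR top',313,300,.0659+.0148),('lens tip',248,150,.0659+.0148),('bodyfront',250,385,.0659+.0328)]:
    print(n,((M.T@(onz(f,150+a/2,b/2,z)-o['tcp_pos']))*1000).round(1)[:2])
```

```text
scL floor [ 22.5 -44.2]
scR floor [22.5 49.2]
scL rim [ 29.5 -44.3]
scR rim [29.5 48.7]
foamL [101.3 -54. ]
foamR [101.5  56.6]
foamL2 [-18.  -55.9]
foamR2 [-18.   60.5]
lensL top [ 55.5 -11.3]
lensR top [55.5 12.8]
lens tip [82.2  0.4]
bodyfront [42.8  0.7]
```

>>> send_rows(moves=[-1,1.4,0,-0.2,-1,1.4,8,-0.2,-1,1.4,14,-0.2,-1,1.4,14,-0.2,-1,1.4,14,-0.2])

```text
clock: 24.82
tcp_pos: [0.4207, -0.2964, 0.0507]
orientation: [2.354, -2.08, -0.0]
contact_force: [0.5, -0.5, -1.9]
grip_width: 0.0331
```

Run:
```python
from h import *
from scipy.spatial.transform import Rotation as R
f=snap('wrist','w19');o=r.get_obs();M=R.from_rotvec(o['orientation']).as_matrix();print(o['tcp_pos'],o['contact_force'])
t=np.array([.4219,-.2969,o['tcp_pos'][2]]);print('err tool',(M.T@(t-o['tcp_pos'])*1000).round(1),'yaw err deg',np.degrees(np.arctan2(M[0,0],-M[1,0]))-6.93)
i=np.clip(f['img'].astype(float)*2.2,0,255).astype(np.uint8)
cv2.imwrite('pics/w19b.png',cv2.resize(i[:300,150:400,::-1],None,fx=2,fy=2,interpolation=cv2.INTER_CUBIC))
```

```text
[ 0.42074505 -0.29646037  0.05082177] [-0.78782921 -0.42950113 -1.88545666]
err tool [ 0.6 -1.1  0. ] yaw err deg 0.16222353809171963
```

View pics/w19b.png

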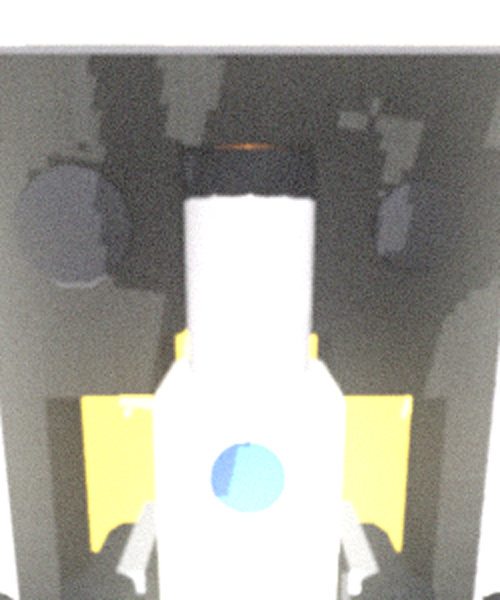

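Run:
```python
from h import *
from scipy.spatial.transform import Rotation as R
f=load('w19');o=r.get_obs();M=R.from_rotvec(o['orientation']).as_matrix();z=o['tcp_pos'][2];print(o['tcp_pos'])
for n,a,b,zz in [('scL rim',47,397,.044),('scR rim',443,397,.044),('scL2 rim',62,520,.044),('scL flo',82,397,.01),('scR flo',411,397,.01),('scR flo low',402,545,.01),('scLflolow',93,545,.01),('foam front',250,50,.044),('foam L',5,460,.044),('foam R',489,460,.044),('lensL',187,300,z+.0148),('lensR',314,300,z+.0148),('tip',249,150,z+.0148),('bodyfront',250,388,z+.0328),('yl',175,335,.044),('yr',318,335,.044)]:
    print(n,((M.T@(onz(f,150+a/2,b/2,zz)-o['tcp_pos']))*1000).round(1)[:2])
```

```text
[ 0.42074505 -0.29646037  0.05082177]
scL rim [ 31.3 -46.1]
scR rim [31.3 45.9]
scL2 rim [  0.5 -45. ]
scL flo [ 23.4 -46.8]
scR flo [23.3 47.2]
scR flo low [-22.8  47.5]
scLflolow [-22.8 -46.5]
foam front [103.7   1. ]
foam L [ 15.9 -57.4]
foam R [15.8 58.1]
lensL [ 55.4 -11.1]
lensR [55.3 13.1]
tip [82.   0.7]
bodyfront [42.1  0.8]
yl [ 45.7 -16. ]
yr [45.7 16.4]
```

>>> send_rows(moves=[0.6,-0.8,0,0,0.6,-0.8,3,0,0.6,-0.8,7,0,0.6,-0.8,11,0,0.6,-0.8,14,0,0.6,-0.8,14,0])

```text
clock: 25.62
tcp_pos: [0.4214, -0.2967, 0.0365]
orientation: [2.355, -2.08, -0.001]
contact_force: [0.6, 0.6, -1.2]
grip_width: 0.0327
```

Run:
```python
from h import *
from scipy.spatial.transform import Rotation as R
f=snap('wrist','w20');o=r.get_obs();M=R.from_rotvec(o['orientation']).as_matrix();print(o['tcp_pos'],o['contact_force'],o['moment'])
t=np.array([.4219,-.2969,o['tcp_pos'][2]]);print('err tool',(M.T@(t-o['tcp_pos'])*1000).round(1))
i=np.clip(f['img'].astype(float)*2.2,0,255).astype(np.uint8)
cv2.imwrite('pics/w20b.png',cv2.resize(i[:300,150:400,::-1],None,fx=2,fy=2,interpolation=cv2.INTER_CUBIC))
```

```text
[ 0.42151403 -0.29681822  0.03667645] [-0.45924295 -0.24589576 -1.32176418] [-0.03050061 -0.00370505  0.01016706]
err tool [ 0.1 -0.4 -0. ]
```

View pics/w20b.png

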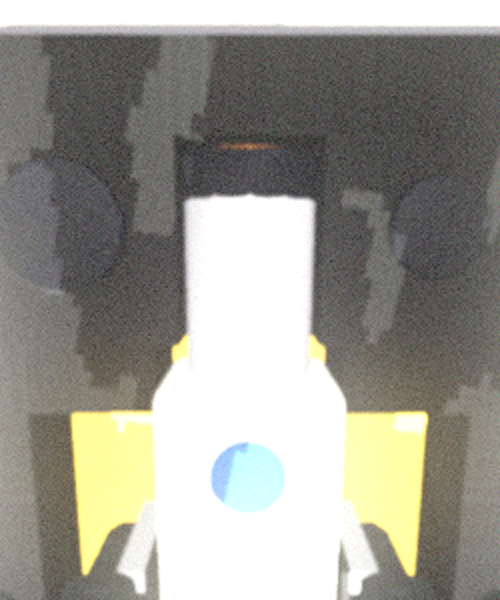

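Lens end sits centred in its slot (slot 175–325, lens 187–315) with no contact force; go the rest of the way down.

>>> send_rows(moves=[0,-0.3,5,0,0,-0.3,10,0,0,-0.3,15,0,0,-0.3,19,0,0,-0.3,21.5,0,0,-0.3,22.5,0,0,-0.3,22.5,0])

```text
clock: 26.55
tcp_pos: [0.4219, -0.2968, 0.0143]
orientation: [-2.355, 2.08, -0.0]
contact_force: [-0.0, 0.0, -1.6]
grip_width: 0.0335
```

Run:
```python
from h import *
o=r.get_obs();print(o['tcp_pos'],o['contact_force'],o['moment'])
```

```text
[ 0.42192628 -0.29683098  0.01431758] [-0.04206617  0.01448971 -1.64160976] [-0.04615063 -0.01087531  0.01326203]
```

>>> send_rows(moves=[0,0,0.7,0,0,0,1.3,0,0,0,1.6,0,0,0,1.6,0])

```text
clock: 27.05
tcp_pos: [0.422, -0.2968, 0.0131]
orientation: [-2.354, 2.079, -0.0]
contact_force: [-1.4, 1.3, 5.6]
grip_width: 0.0332
```

>>> send_rows(moves=[0,0,0,0,0,0,0,0,0,0,0,0,0,0,-1,0], hand=0.4)

```text
clock: 27.55
tcp_pos: [0.4219, -0.2968, 0.0137]
orientation: [2.355, -2.08, -0.0]
contact_force: [0.5, -0.3, 0.1]
grip_width: 0.0513
```

>>> send_rows(moves=[0,0,-8,0,0,0,-25,0,0,0,-50,0,0,0,-90,0,0,0,-140,0,-20,0,-180,0,-40,0,-200,0,-40,0,-200,0])

```text
clock: 28.55
tcp_pos: [0.4178, -0.2563, 0.2156]
orientation: [-2.354, 2.075, -0.004]
contact_force: [-0.3, -0.4, -0.6]
grip_width: 0.0514
```

Run:
```python
from h import *
f=snap('wrist','w21');snap('scene','sc21');snap('side','s21');o=r.get_obs();print(o['tcp_pos'],o['contact_force'],o['grip_width'])
i=np.clip(f['img'].astype(float)*1.8,0,255).astype(np.uint8)
cv2.imwrite('pics/w21b.png',cv2.resize(i[:340,150:400,::-1],None,fx=1.75,fy=1.75,interpolation=cv2.INTER_CUBIC))
```

```text
[ 0.4165806  -0.25734279  0.21348163] [ 0.04062466 -0.8310834   0.55258057] 0.05095092961743793
```

View pics/w21b.png

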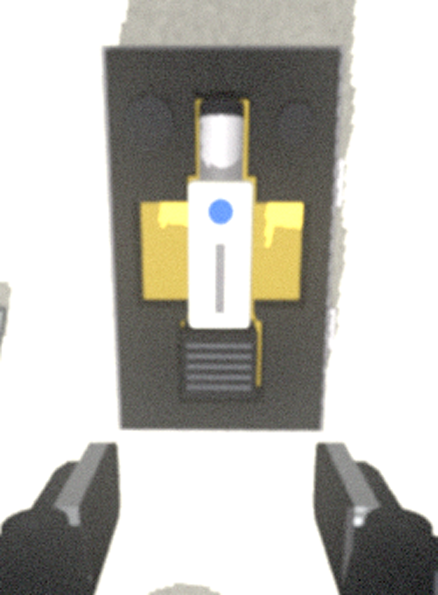

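View pics/sc21.png

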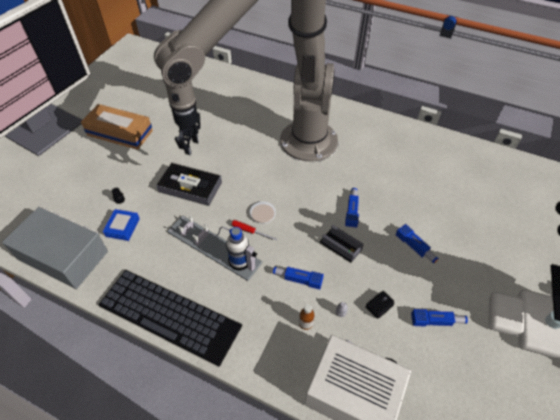

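View pics/s21.png

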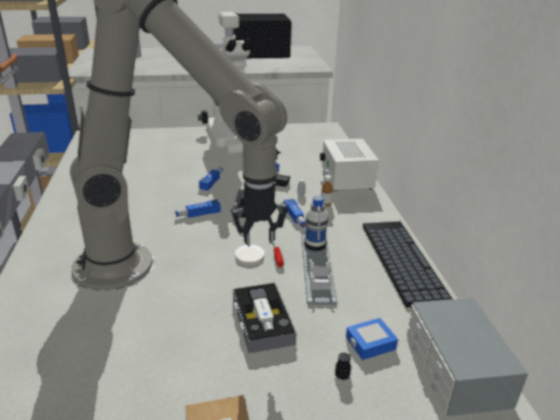

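Run:
```python
from h import *
f=load('w21');P=lambda a,b,z:onz(f,150+a/1.75,b/1.75,z)
q={n:P(a,b,.046) for n,a,b in [('bfL',189,183),('bfR',251,183),('brL',189,327),('brR',250,327),('trL',184,391),('trR',254,391)]}
d=lambda a,b:round(np.linalg.norm(q[a]-q[b])*1000,1)
print('body w',d('bfL','bfR'),d('brL','brR'),'body len',d('bfL','brL'),'tail w',d('trL','trR'),'tail len',d('brL','trL'))
a=(q['bfL']+q['bfR'])/2;c=(q['brL']+q['brR'])/2;ax=(a-c)/np.linalg.norm(a-c);print('axis deg',np.degrees(np.arctan2(ax[0],-ax[1])),'origin',a-ax*.04)
print(r.get_obs()['contact_force'])
```

```text
body w 32.0 33.6 body len 75.6 tail w 39.8 tail len 37.1
axis deg 7.075535794182621 origin [ 0.4213721  -0.29659151  0.046     ]
[ 0.04062466 -0.8310834   0.55258057]
```

Run:
```python
from h import *
print(r.hand_in())
```

```text
the job is handed in; nothing more can be done
None
```

The probe is back in its case, dusted off first, and the job was handed in after about 29 s of the 72 s allowed. The hand-in gives no verdict.

- **Sequence:** I lifted the probe out of the dock by its tail and laid it in the cradle with the lens facing the nozzle. I let go and pressed the cap with shut fingers. Then I re-gripped the probe by its white body, turned it 166° and lowered it into the recess, and released it with the jaws only part-way open.
- **Cap:** it went down about 7.9 mm at 18 N, which is the stop. The next picture showed it back up.
- **Seating:** the probe went down into the recess without measurable side force. It met the floor at 5.6 N, at the height where its underside should be 10 mm above the table.
- **Final pictures:** the probe lies button side up with its lens in the narrow end, within 0.2° of the case's axis. The hand is about 0.2 m up and touching nothing. The bystanders look unmoved, though I judged that by eye and did not measure it.

Two last checks were not clean:

- **Position along the case:** the last camera estimate of the probe differs from my recess estimate by about 3 mm. That is roughly the play in the recess. The picture shows the probe inside its outline, so I put it down to camera error.
- **Apparent size:** the probe also measured smaller than nominal in that picture (tail 40 mm against 44 mm). I put this down to rounded, blurred edges.

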